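# Lock the jewellery display case

### The job

Lock the jewellery display case on the counter: press the lock's spring safety catch down with one fingertip and keep it held down while the other finger pushes the bolt by its upright thumb tab fully home into the keeper on the lid, then let the catch spring all the way up again so that it locks the bolt there, and move the hand clear. Only push and press: grasp nothing, and leave the goods and other things around it where they are.

Things in the scene. Friction and masses are not known exactly. Their poses are not given: they have to be found in the camera images.
- case: fixed wooden display case, 320 (x) x 400 (y) x 70 mm high; origin at the centre of its underside. Its front 120 mm (local -x, towards the robot) is a solid wooden ledge with top at 70 mm that carries the lock; behind it lies a flat glazed lid, frame top at 72 mm. It does not move
- lock: fixed steel lock on the ledge, anywhere along the case's front; origin on the ledge top (70 mm above the table), z up, +x the way the bolt slides home (from the robot towards the lid), y to the left. Base plate 110 x 100 x 4 mm, x -80 to +30 mm. Over the bolt line (y 25 mm) stand a guide strap at x 21 to 29 mm and the keeper, a hoop, at x 58 to 78 mm, both 24 mm high
- catch_top (a point): centre of the top face of the safety catch, a flat ribbed aluminium press plate 90 mm long (x) and 28 mm wide (y) on the lock's right-hand side; at lock x -30, y -30, z 34 mm when up. It sinks straight down when pressed anywhere along its length, and a finger may slide along it while pressing; axes as the lock's
- tab_back (a point): middle of the top edge of the rear face (-x) of the bolt's upright thumb tab, a steel plate 10 mm thick (x), 36 wide (y), 18 to 54 mm above the ledge; at lock x -35, y +25, z 54 mm when open, moves with the bolt. Behind it under a fingertip lies only the bolt bar, top 18 mm above the ledge. Tab and catch plate: centre lines 55 mm apart in y, 23 mm of free space between; axes as the lock's
- catch (a joint): how far the catch is pressed down, m: 0 up (its tooth locks the bolt), 0.008 fully down. The spring takes 4 N at the start, 7 N fully down. The bolt is free only with the catch down more than about 0.0045; it has ribs every 10 mm, so a catch let up early locks it part-way, or jams half down under a rib
- bolt (a joint): travel of the bolt, m: 0 open (as found), 0.040 fully home against its stop (locked position, where the catch can spring up). Slides against about 2 N of friction and stays where it is left
- bell: small brass hand bell, 38 mm across, 43 mm high, on the ledge beside the lock; origin at the centre of its underside; a loose bystander, leave it alone
- ring_box: closed grey ring box, 40 x 40 mm, 33 mm high, on the ledge beside the lock; origin at the centre of its underside; a loose bystander, leave it alone
- bangles: brass bangle standing flat, 68 mm across, 30 mm high, on the glazed lid; origin at the centre of its underside; a loose bystander, leave it alone
- bead_bowl: blue ceramic bowl, 84 mm across, 35 mm high, on the glazed lid; origin at the centre of its underside; a loose bystander, leave it alone
- polish: white plastic bottle, 48 mm across, 115 mm high, on the table right of the case; origin at the centre of its underside; a loose bystander, leave it alone
- mug: white mug, 80 mm across, 90 mm high, on the table left of the case; origin at the centre of its underside; a loose bystander, leave it alone
- calculator: flat black calculator, 150 x 85 x 18 mm, on the table left of the case; origin at the centre of its underside; a loose bystander, leave it alone

How it is judged:
By the outcome, as a careful person would: the job done as asked, in the order asked, and still so for the second after the job is handed in, with the robot touching nothing.
It also fails if it takes over 32 s, if anything falls off the work surface, if the arm or the gripper's body presses on something with over 40 N, if the wrist force passes 120 N, or if a joint passes its speed limit or range.

### The arm

A 6-joint arm with a two-finger parallel gripper is mounted at the origin on the work surface. World frame = base frame: x ahead of the robot, y to its left, z up, the work surface at z = 0. Lengths are in mm, angles in rad, forces in N, time in s.
With the tool pointing down it reaches from about 300 to 750 mm from the base axis. Payload 8.5 kg.
Tool frame: the origin (TCP) lies midway between the tips of the shut fingers; the grasp point (between the pads) lies 19 mm behind it (r.grip_point_offset is the distance from the TCP to the grasp point, in mm); z points along the fingers, x is the direction in which the jaws open and shut, and the axes are right-handed (so a half turn about z gives the same grasp; the last joint's range is limited). The gripper opens to 88 mm and grips with 3 to 60 N. Pads are 18 mm wide; open, the fingers measure 123 mm over their backs; the gripper's body (75 mm by 187 mm) begins 45 mm behind the grasp point.
Start: joints at [1.007, 0.381, 1.297, -0, 1.464, -0.215], TCP at [187.964, 516.865, 238.748] pointing down, gripper open.
Joint ranges: [-3.11, 3.11], [-0.89, 2.33], [0.22, 2.48], [-1.42, 4.56], [0.17, 2.85], [-2.88, 2.88]. Speed limits (rad/s): [2.39, 2.39, 3.14, 3.14, 3.14, 3.14].

### API

Orientations are given as a unit quaternion [x, y, z, w].
In Python, from plant import r gives the robot as it stands. The module is installed in compiled form; this text tells all that it offers.
- The arm moves only by the tool move_arm, never from a script. Its argument "commands" is a list of rows, each an object with "translation": the shift along the tool's x, y, z in mm, a list of three; "twist": the turn about the tool's z in rad. In form: [{"translation": [tx, ty, tz], "twist": twist}, ...]. A call has exactly 5 rows; each row is the pose to reach, as a shift and turn from the pose commanded when the call began, along the tool's axes at that moment; what a row does not reach only later rows make up. A row lasts 1/10 s, in which the tool goes at most 50 mm and 8.59 degrees, less where a joint would pass 70% of its speed; a pose out of reach is approached as far as the arm can. A call with a gripper value outside its range is refused whole. "grip" is the closure, from -1 (fully open) to 1 (shut), set as the call begins (left out, the last holds). The fingers move at their own pace and stop on an object; "force" is the grip in N (left out, the last holds). Time passes only in rows, so rows that repeat a pose let the fingers close, or fill a call up. It gives the time, the measured TCP pose, the force and the opening at its end, in the units of the state.
- r.read_state(): the state, without advancing time (a new reading comes with each control period).
- r.snapshot(name): name is "scene" or "top"; returns a dict with "color" (384x512x3 uint8, red, green, blue), "range_z" (384x512 float32, mm along the optical axis (not along the pixel's ray), 0 where there is no reading), "K" (3x3 intrinsics, pixels), "k1" (the pictures are not rectified: a ray, as slopes to the right and down, at radius r is drawn at 1 + k1 r^2 times it, then the intrinsics apply), "pose" (4x4, takes a point from camera to world coordinates). Camera axes: x right, y up, looking along -z (the intrinsics and any distortion apply to the point x, -y, -z); pixel columns grow to the right and rows downward; lengths in mm; the calibration is good to about 2 mm. A picture is of the moment at which its call begins.
- r.sign_off(): hands the job in, once; it reports no verdict.
The state is a dict: "time_s": time; "qpos": joint angles; "qd": joint speeds; "tau": joint torques, N m; "ee_pos": TCP position; "tool_rot": TCP orientation; "force": force on the tool from outside, world axes, zero at the start; "moment": the same for the moment, N m; "grip_width": finger opening in mm.
Only numpy, scipy, OpenCV 4.12 (cv2) and the standard library are available. Lean on these libraries where they do the work, as an engineer would, in place of code of your own. Each camera call takes 0.05 s, during which the arm holds its last target.

## Working session

There is one attempt and no reset: what is moved stays moved. The work goes in short steps, Python scripts to look and compute and a tool call to move; the robot and the scene stay as the last step left them, time stands still between calls to the robot, and variables do not carry over. Pictures are saved under pics/ and viewed, and the job is handed in when it is done.

Besides the shell and the picture viewer there is one more tool, called after "Request:" as name(argument=value, ...), one argument or row to a line, values as JSON. move_arm: Moves the arm, as the interface text tells. Its arguments: {"type":"object","properties":{"commands":{"type":"array","items":{"type":"object","properties":{"translation":{"type":"array","items":{"type":"number"}},"twist":{"type":"number"}}}},"grip":{"type":"number"},"force":{"type":"number"}},"required":["commands"]}

```bash
mkdir -p pics; ls; python3 - <<'E'
from plant import r
import cv2,numpy as np
s=r.read_state()
print({k:np.round(v,3) for k,v in s.items()})
for n in("scene","top"):
    d=r.snapshot(n); cv2.imwrite(f"pics/{n}0.png",cv2.cvtColor(d["color"],cv2.COLOR_RGB2BGR)); np.savez(f"{n}0.npz",**d)
    print(n,d["K"],d["k1"],np.round(d["pose"],3))
E
```

```text
pics
{'time_s': np.float64(0.0), 'qpos': array([ 1.007,  0.381,  1.298, -0.   ,  1.464, -0.215]), 'qd': array([ 0.001, -0.   , -0.002, -0.001,  0.   ,  0.001]), 'tau': array([ 2.0000e-03, -4.3794e+01, -2.2456e+01,  7.1000e-02,  3.5000e-02,
       -0.0000e+00]), 'ee_pos': array([187.829, 516.63 , 238.162]), 'tool_rot': array([ 0.819,  0.574, -0.001,  0.   ]), 'force': array([-0.287,  0.277, -0.847]), 'moment': array([-0.02 , -0.004,  0.018]), 'grip_width': np.float64(88.023)}
scene [[364.8823172    0.         258.44473932]
 [  0.         364.8823172  190.89154344]
 [  0.           0.           1.        ]] -0.0836723459432314 [[ 2.060000e-01 -7.590000e-01  6.170000e-01  1.222289e+03]
 [ 9.790000e-01  1.520000e-01 -1.390000e-01 -1.367580e+02]
 [ 1.200000e-02  6.330000e-01  7.740000e-01  9.111010e+02]
 [ 0.000000e+00  0.000000e+00  0.000000e+00  1.000000e+00]]
top [[461.0022244    0.         257.0319591 ]
 [  0.         461.0022244  186.64838159]
 [  0.           0.           1.        ]] 0.04043763698648337 [[-1.090000e-01  9.730000e-01 -2.040000e-01  3.060000e+02]
 [-9.940000e-01 -1.080000e-01  1.700000e-02  7.707000e+00]
 [-5.000000e-03  2.050000e-01  9.790000e-01  1.418955e+03]
 [ 0.000000e+00  0.000000e+00  0.000000e+00  1.000000e+00]]
```

View pics/scene0.png

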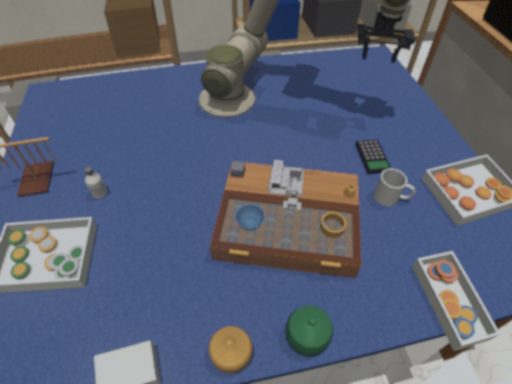

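View pics/top0.png

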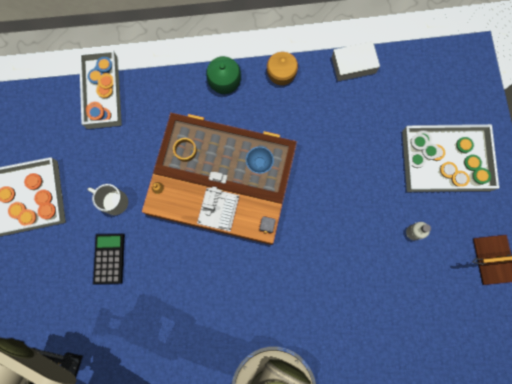

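The scene view shows the case around px (290,215), with the lock at (285,180). In the top view the lock is near (218,207), the bell at (157,187) and the ring box at (267,225). I'll zoom in on both.

```bash
cat > h.py <<'E'
import numpy as np,cv2
def ld(n): return dict(np.load(n+".npz"))
def ray(d,u,v):
    K=d["K"];k=float(d["k1"]);x=(u-K[0,2])/K[0,0];y=(v-K[1,2])/K[1,1]
    rd=np.hypot(x,y);r=rd
    for _ in range(30): r=rd/(1+k*r*r)
    s=np.where(rd>0,r/np.maximum(rd,1e-12),1);x=x*s;y=y*s
    P=d["pose"];c=np.stack([x,-y,-np.ones_like(x)],-1)
    return P[:3,3],c@P[:3,:3].T
def onz(d,u,v,z):
    o,w=ray(d,np.asarray(u,float),np.asarray(v,float));t=(z-o[2])/w[...,2]
    return o+w*t[...,None]
def cloud(d):
    v,u=np.mgrid[:384,:512];o,w=ray(d,u.astype(float),v.astype(float))
    p=o+w*d["range_z"][...,None]; p[d["range_z"]==0]=np.nan
    return p
def proj(d,p):
    P=d["pose"];c=(np.asarray(p)-P[:3,3])@P[:3,:3];x=c[...,0]/-c[...,2];y=-c[...,1]/-c[...,2]
    f=1+float(d["k1"])*(x*x+y*y);K=d["K"]
    return np.stack([x*f*K[0,0]+K[0,2],y*f*K[1,1]+K[1,2]],-1)
def zoom(d,x0,y0,x1,y1,f,name):
    im=cv2.cvtColor(d["color"],cv2.COLOR_RGB2BGR)[y0:y1,x0:x1]
    cv2.imwrite("pics/"+name,cv2.resize(im,None,fx=f,fy=f,interpolation=cv2.INTER_CUBIC))
E
python3 - <<'E'
from h import *
a=ld("scene0");b=ld("top0")
zoom(a,220,150,370,260,5,"s0z.png");zoom(b,140,150,300,250,5,"t0z.png")
for n,d in(("s",a),("t",b)):
    p=cloud(d); 
    for q in ([(150,60),(300,120)]): pass
    # table height check & ledge
    for (u,v) in ([(330,180),(240,185),(180,240)] if n=="s" else [(180,200),(250,225),(330,250)]):
        print(n,u,v,np.round(p[v,u],1))
E
```

```text
s 330 180 [552.9 238.8  70.1]
s 240 185 [519.6 -35.5  71.1]
s 180 240 [ 630.6 -235.1   -2.2]
t 180 200 [572.7 215.8  70.7]
t 250 225 [476.1  17.2  66.6]
t 330 250 [ 381.6 -216.4    1.9]
```

```bash
python3 - <<'E'
from h import *
# top-view depth in lock area
for n,(x0,y0,x1,y1) in (("top0",(195,165,245,235)),("scene0",(262,155,308,212))):
    d=ld(n);p=cloud(d)[y0:y1,x0:x1,2]
    print(n)
    im=np.clip((p-60)/70*255,0,255).astype(np.uint8); im[np.isnan(p)]=0
    cv2.imwrite(f"pics/{n}z.png",cv2.resize(cv2.applyColorMap(im,2),None,fx=8,fy=8,interpolation=0))
E
```

```text
top0
scene0<stdin>:6: RuntimeWarning: invalid value encountered in cast
```

View pics/s0z.png

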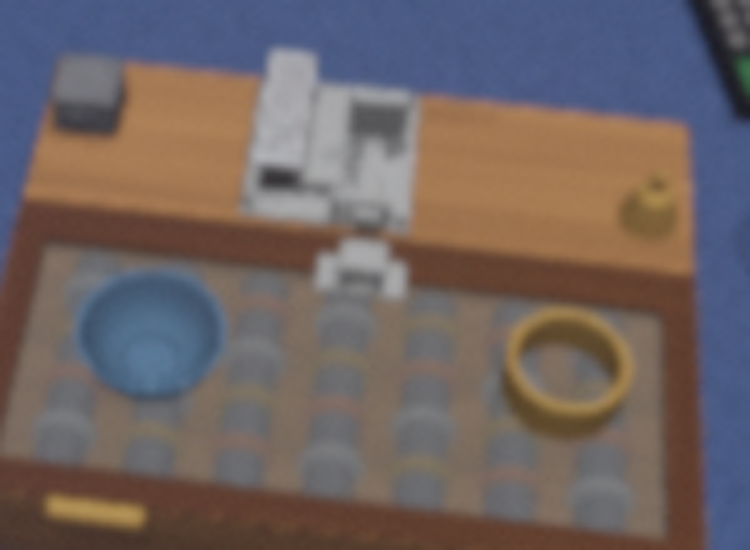

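View pics/t0z.png

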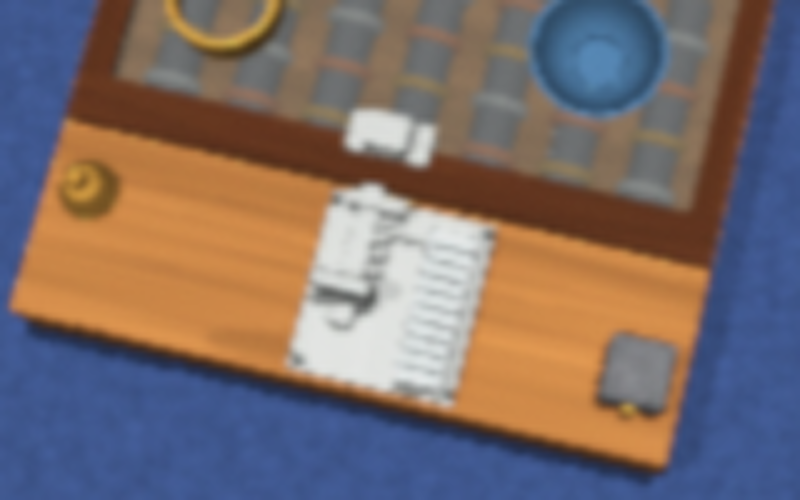

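View pics/top0z.png

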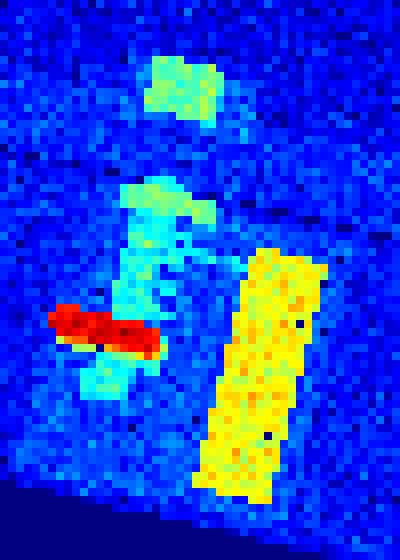

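View pics/scene0z.png

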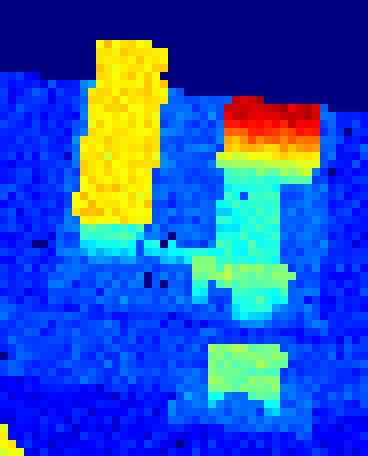

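The depth maps separate the parts well: catch plate in yellow, tab in red, hoops in green. I'll fit them in both views.

```bash
python3 - <<'E'
from h import *
for n,(x0,y0,x1,y1) in (("top0",(195,165,245,235)),("scene0",(262,155,308,212))):
    d=ld(n);P=cloud(d)[y0:y1,x0:x1];z=P[...,2]
    for nm,lo,hi in(("catch",98,111),("tab",117,135),("hoops",90,97)):
        m=((z>lo)&(z<hi)).astype(np.uint8)
        c,l,st,_=cv2.connectedComponentsWithStats(m)
        for i in range(1,c):
            if st[i,4]<15: continue
            q=P[l==i];zz=np.median(q[:,2])
            v,u=np.nonzero(l==i)
            # recast rays onto plane
            zp={"catch":104,"tab":124,"hoops":94}[nm]
            w=onz(d,u+x0,v+y0,zp)[:,:2].astype(np.float32) if not(nm=="tab" and n=="scene0") else q[:,:2].astype(np.float32)
            rc=cv2.minAreaRect(w)
            print(n,nm,st[i,4],"z med %.1f"%zz,"rect c",np.round(rc[0],1),"size",np.round(rc[1],1),"ang %.1f"%rc[2])
d=ld("scene0");
# lid/ledge edges for yaw from both: case seam by ledge colour mask
for n in("top0","scene0"):
    d=ld(n);hsv=cv2.cvtColor(d["color"],cv2.COLOR_RGB2HSV)
    m=cv2.inRange(hsv,(8,110,120),(20,255,255))
    P=cloud(d);m[~((np.abs(P[...,2]-70)<8))]=0
    m=cv2.morphologyEx(m,cv2.MORPH_CLOSE,np.ones((25,25)))
    c,l,st,_=cv2.connectedComponentsWithStats(m);i=1+np.argmax(st[1:,4])
    v,u=np.nonzero(l==i);w=onz(d,u,v,70)[:,:2].astype(np.float32);rc=cv2.minAreaRect(w);print(n,"ledge",rc)
E
```

```text
top0 catch 290 z med 103.4 rect c [518.2  78.5] size [27.5 89.5] ang 70.4
top0 tab 51 z med 122.7 rect c [537.1 130.8] size [39.  10.3] ang 68.3
top0 hoops 50 z med 93.1 rect c [628.8  96.9] size [25.2 20.6] ang 70.9
top0 hoops 34 z med 93.6 rect c [587. 106.] size [33.6  9.3] ang 72.2
scene0 catch 213 z med 105.2 rect c [513.8  78.4] size [27.7 92.2] ang 70.6
scene0 catch 35 z med 104.7 rect c [537.3 128.4] size [35.7 13.6] ang 71.1
scene0 tab 47 z med 123.5 rect c [534.  129.2] size [33.1 11.4] ang 69.7
scene0 hoops 17 z med 91.9 rect c [537.7 127.3] size [33.4  7.5] ang 69.2
scene0 hoops 40 z med 93.6 rect c [582.5 106.3] size [34.6 20.1] ang 51.9
scene0 hoops 55 z med 94.3 rect c [625.9  97.3] size [25.6 22. ] ang 75.2
top0 ledge ((636.4365844726562, 89.12876892089844), (397.0865783691406, 327.5729675292969), 70.07560729980469)
scene0 ledge ((581.4729614257812, 206.739501953125), (224.599365234375, 200.63992309570312), 46.26701736450195)
```

Both views agree. Lock origin ≈ (555, 96.5) with yaw ≈ -19.7°, and the keeper predicted at (627.4, 97.1) was measured at (627, 97). The tool x axis already lies nearly along lock y, so I'll travel there and set the jaw to about 37.5 mm, which puts the finger centres 55 mm apart.

Request:
move_arm(
  commands=[
    {"translation":[-20,32,0],"twist":0},
    {"translation":[-48,76,0],"twist":0},
    {"translation":[-76,120,0],"twist":0},
    {"translation":[-104,165,0],"twist":0},
    {"translation":[-132,210,0],"twist":0},
  ],
  grip=0.15,
  force=20,
)

```text
time_s: 0.6
ee_pos: [334.5, 327.4, 238.6]
tool_rot: [0.819, 0.574, -0.0, -0.0]
force: [0.3, 0.3, -0.2]
grip_width: 49.8
```

Request:
move_arm(
  commands=[
    {"translation":[-28,45,0],"twist":0},
    {"translation":[-56,90,0],"twist":0},
    {"translation":[-84,135,0],"twist":0},
    {"translation":[-112,180,0],"twist":0},
    {"translation":[-135,216,0],"twist":0},
  ],
)

```text
time_s: 1.1
ee_pos: [488.7, 130.3, 238.6]
tool_rot: [0.819, 0.574, -0.0, -0.0]
force: [0.3, 0.8, 0.5]
grip_width: 37.5
```

```bash
cat >> h.py <<'E'
from scipy.spatial.transform import Rotation as R
def status(r,tgt=(-56,-2.5)):
    s=r.read_state();M=R.from_quat(s["tool_rot"]).as_matrix()
    ya=np.deg2rad(-19.7);ex=np.array([np.cos(ya),np.sin(ya),0]);ey=np.array([-ex[1],ex[0],0]);o=np.array([554.9,96.5,70])
    p=s["ee_pos"]-o;L=[p@ex,p@ey,p[2]]
    print("t %.2f"%s["time_s"],"lock pos",np.round(L,2),"width %.1f"%s["grip_width"],"tool x yaw",np.round(np.rad2deg(np.arctan2(M[1,0],M[0,0])),2),"z",np.round(M[:,2],4))
    f=s["force"];print("force lock",np.round([f@ex,f@ey,f[2]],2),"mom",np.round(s["moment"],2))
    g=o+ex*tgt[0]+ey*tgt[1];g[2]=s["ee_pos"][2];print("to tgt tool axes",np.round((g-s["ee_pos"])@M,1))
    return s
E
python3 -c "
from plant import r
from h import *
status(r)"
```

```text
t 1.10 lock pos [-73.76   9.47 168.61] width 37.5 tool x yaw 70.0 z [-4.e-04  1.e-04 -1.e+00]
force lock [-0.05  0.88  0.48] mom [ 0.01 -0.01  0.  ]
to tgt tool axes [-11.9  17.8  -0. ]
```

Request:
move_arm(
  commands=[
    {"translation":[-5.5,6,0],"twist":0},
    {"translation":[-5.5,6,20],"twist":0},
    {"translation":[-5.5,6,60],"twist":0},
    {"translation":[-5.5,6,95],"twist":0},
    {"translation":[-5.5,6,115],"twist":0},
  ],
)

```text
time_s: 1.6
ee_pos: [490.0, 125.4, 121.2]
tool_rot: [0.819, 0.574, -0.002, -0.001]
force: [-0.5, -0.3, 1.0]
grip_width: 37.4
```

Request:
move_arm(
  commands=[
    {"translation":[0,0,0],"twist":-0.005},
    {"translation":[0,0,0],"twist":-0.005},
    {"translation":[0,0,0],"twist":-0.005},
    {"translation":[0,0,0],"twist":-0.005},
    {"translation":[0,0,0],"twist":-0.005},
  ],
)

```text
time_s: 2.1
ee_pos: [491.8, 125.0, 124.5]
tool_rot: [0.818, 0.576, 0.001, 0.0]
force: [-0.1, -0.5, 0.2]
grip_width: 37.3
```

```bash
python3 -c "
from plant import r
from h import *
status(r)
for n in('scene','top'):
    d=r.snapshot(n);np.savez(n+'1.npz',**d)
zoom(ld('scene1'),230,110,350,220,5,'s1z.png');zoom(ld('top1'),160,150,280,250,5,'t1z.png')
status(r)"
```

```text
t 2.10 lock pos [-68.99   5.6   54.54] width 37.3 tool x yaw 70.3 z [ 0.0015  0.     -1.    ]
force lock [ 0.08 -0.46  0.21] mom [-0.02 -0.02  0.02]
to tgt tool axes [-8.1 13.   0. ]
t 2.20 lock pos [-69.09   5.52  54.19] width 37.7 tool x yaw 70.3 z [ 8.e-04  0.e+00 -1.e+00]
force lock [ 0.39 -0.24  0.58] mom [0.04 0.01 0.  ]
to tgt tool axes [-8.  13.1  0. ]
```

View pics/s1z.png

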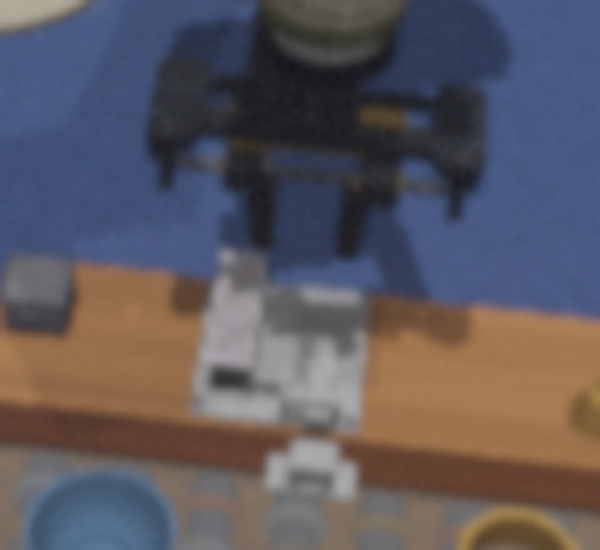

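View pics/t1z.png

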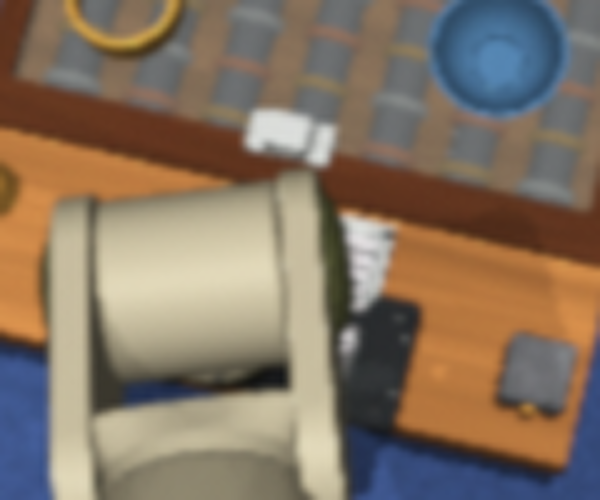

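In the scene view the finger tips are at zoom px (262,250) and (350,250). The hand stands 13 mm behind the target in lock x and 8 mm to its left. I'll correct that at this height, then lower to just above the plate.

Request:
move_arm(
  commands=[
    {"translation":[-4,6,0],"twist":0},
    {"translation":[-8,13,0],"twist":0},
    {"translation":[-8,13,6],"twist":0},
    {"translation":[-8,13,12],"twist":0},
    {"translation":[-8,13,12],"twist":0},
  ],
)

```text
time_s: 2.7
ee_pos: [500.5, 113.0, 110.6]
tool_rot: [0.818, 0.576, -0.001, -0.001]
force: [-0.7, -0.1, -0.5]
grip_width: 37.3
```

```bash
python3 -c "
from plant import r
from h import *
d=r.snapshot('scene');np.savez('scene2.npz',**d)
zoom(ld('scene2'),250,130,330,200,9,'s2z.png')
status(r)
ya=np.deg2rad(-19.7);ex=np.array([np.cos(ya),np.sin(ya),0]);ey=np.array([-ex[1],ex[0],0])
s=r.read_state()
for k in(-27.5,27.5):print((proj(d,s['ee_pos']+k*ey)-[250,130])*9)
"
```

```text
t 2.75 lock pos [-56.6   -2.63  41.08] width 37.3 tool x yaw 70.3 z [-0.0016  0.     -1.    ]
force lock [-0.22 -0.2   0.33] mom [-0.   -0.03  0.03]
to tgt tool axes [ 0.1  0.6 -0. ]
[252.52756336 300.75690152]
[415.90758214 318.53480509]
```

View pics/s2z.png

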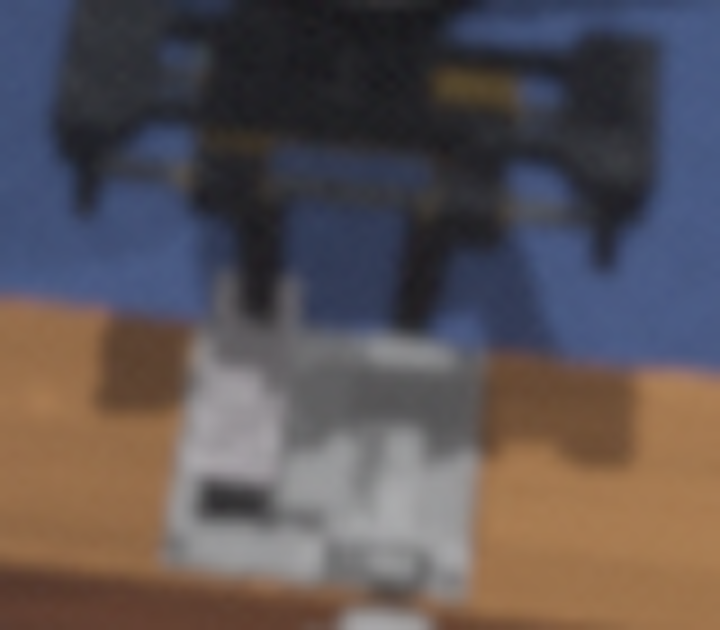

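The left finger is centred over the catch plate (edges at px 230 and 290, finger at 262). The right finger stands behind the tab (top edge ~ (410,350)). Next I'll press slowly while watching the force.

Request:
move_arm(
  commands=[
    {"translation":[0,0,2],"twist":0},
    {"translation":[0,0,4],"twist":0},
    {"translation":[0,0,6],"twist":0},
    {"translation":[0,0,8],"twist":0},
    {"translation":[0,0,8],"twist":0},
  ],
)

```text
time_s: 3.25
ee_pos: [501.1, 113.1, 103.8]
tool_rot: [0.818, 0.576, 0.0, -0.0]
force: [-1.1, 0.2, 2.7]
grip_width: 37.2
```

```bash
python3 -c "
from plant import r
from h import *
status(r)"
```

```text
t 3.25 lock pos [-56.25  -2.49  33.77] width 37.2 tool x yaw 70.31 z [ 0.  0. -1.]
force lock [-1.06 -0.21  2.72] mom [-0.02  0.2  -0.07]
to tgt tool axes [-0.   0.3 -0. ]
```

Contact came at z ≈ 34 mm, as predicted. I'll press about 6 mm further.

Request:
move_arm(
  commands=[
    {"translation":[0,0,2],"twist":0},
    {"translation":[0,0,4],"twist":0},
    {"translation":[0,0,5.5],"twist":0},
    {"translation":[0,0,6.5],"twist":0},
    {"translation":[0,0,6.5],"twist":0},
  ],
)

```text
time_s: 3.75
ee_pos: [501.1, 113.1, 97.3]
tool_rot: [0.818, 0.576, 0.0, 0.0]
force: [-1.1, 1.1, 7.7]
grip_width: 37.1
```

```bash
python3 -c "
from plant import r
from h import *
status(r)"
```

```text
t 3.75 lock pos [-56.24  -2.5   27.29] width 37.1 tool x yaw 70.3 z [ 0.  0. -1.]
force lock [-1.38  0.67  7.71] mom [-0.07  0.37 -0.03]
to tgt tool axes [0.  0.2 0. ]
```

The catch is about 6.7 mm down at ~7 N, so the bolt should be free. I'll slide forward with it held.

Request:
move_arm(
  commands=[
    {"translation":[0,3,0.5],"twist":0},
    {"translation":[0,7,0.5],"twist":0},
    {"translation":[0,11,0.5],"twist":0},
    {"translation":[0,14,0.5],"twist":0},
    {"translation":[0,17,0.5],"twist":0},
  ],
)

```text
time_s: 4.25
ee_pos: [516.0, 107.7, 96.7]
tool_rot: [0.818, 0.576, -0.001, -0.001]
force: [-6.4, 2.1, 7.4]
grip_width: 37.3
```

```bash
python3 -c "
from plant import r
from h import *
status(r)"
```

```text
t 4.25 lock pos [-40.39  -2.57  26.66] width 37.3 tool x yaw 70.31 z [-2.9e-03  6.0e-04 -1.0e+00]
force lock [-6.68 -0.2   7.4 ] mom [ 0.28  1.1  -0.06]
to tgt tool axes [  0.1 -15.6   0. ]
```

Request:
move_arm(
  commands=[
    {"translation":[0,4,0],"twist":0},
    {"translation":[0,8,0],"twist":0},
    {"translation":[0,12,0],"twist":0},
    {"translation":[0,16,0],"twist":0},
    {"translation":[0,20,0],"twist":0},
  ],
)

```text
time_s: 4.75
ee_pos: [534.8, 101.0, 96.7]
tool_rot: [0.818, 0.576, -0.001, -0.001]
force: [-8.1, 2.0, 6.6]
grip_width: 37.5
```

```bash
python3 -c "
from plant import r
from h import *
status(r)"
```

```text
t 4.75 lock pos [-20.43  -2.58  26.65] width 37.5 tool x yaw 70.31 z [-3.1e-03  6.0e-04 -1.0e+00]
force lock [-8.32 -0.83  6.65] mom [ 0.18  1.11 -0.05]
to tgt tool axes [  0.1 -35.6   0.1]
```

Request:
move_arm(
  commands=[
    {"translation":[0,3,0],"twist":0},
    {"translation":[0,6,0],"twist":0},
    {"translation":[0,9,0],"twist":0},
    {"translation":[0,12,0],"twist":0},
    {"translation":[0,13,0],"twist":0},
  ],
)

```text
time_s: 5.25
ee_pos: [547.2, 96.5, 96.6]
tool_rot: [0.818, 0.576, -0.001, -0.001]
force: [-6.0, 2.6, 8.0]
grip_width: 37.5
```

```bash
python3 -c "
from plant import r
from h import *
status(r)"
```

```text
t 5.25 lock pos [-7.26 -2.61 26.65] width 37.5 tool x yaw 70.31 z [-2.8e-03  5.0e-04 -1.0e+00]
force lock [-6.55  0.4   8.04] mom [ 0.22  1.12 -0.08]
to tgt tool axes [  0.1 -48.7   0.1]
```

Request:
move_arm(
  commands=[
    {"translation":[0,1,0],"twist":0},
    {"translation":[0,2,0],"twist":0},
    {"translation":[0,3,0],"twist":0},
    {"translation":[0,3.5,0],"twist":0},
    {"translation":[0,3.5,0],"twist":0},
  ],
)

```text
time_s: 5.75
ee_pos: [548.1, 96.2, 96.7]
tool_rot: [0.817, 0.576, -0.003, -0.003]
force: [-17.2, 5.2, 13.8]
grip_width: 37.5
```

```bash
python3 -c "
from plant import r
from h import *
status(r)"
```

```text
t 5.75 lock pos [-6.25 -2.58 26.66] width 37.5 tool x yaw 70.38 z [-0.0078  0.0015 -1.    ]
force lock [-17.98  -0.88  13.82] mom [0.72 2.41 0.33]
to tgt tool axes [  0.1 -49.7   0.4]
```

The force rose to 18 N and the motion stalled, so the bolt is likely against its stop. I'll measure the tab's displacement before releasing the catch.

```bash
python3 -c "
from plant import r
from h import *
d=r.snapshot('scene');np.savez('scene3.npz',**d)
zoom(d,250,140,330,210,9,'s3z.png')
ya=np.deg2rad(-19.7);ex=np.array([np.cos(ya),np.sin(ya),0]);ey=np.array([-ex[1],ex[0],0]);o=np.array([554.9,96.5,70])
for n in('scene0','scene3'):
    q=(cloud(ld(n))-o).reshape(-1,3);L=np.stack([q@ex,q@ey,q[:,2]],-1)
    m=(abs(L[:,1]-25)<14)&(L[:,2]>28)&(L[:,2]<48)&(L[:,0]>-45)&(L[:,0]<30)
    x=L[m,0];print(n,m.sum(),'tab front face x',np.round(np.percentile(x,[10,50,75,90]),1))
    m=(abs(L[:,1]-25)<8)&(L[:,2]>12)&(L[:,2]<20)&(L[:,0]>-45)&(L[:,0]<110)
    print(' bolt bar x',np.round(np.percentile(L[m,0],[0,50,95,100]),1))
status(r)"
```

```text
scene0 43 tab front face x [-29.3 -27.9 -26.6 -25.8]
 bolt bar x [-29.4   3.2  33.5  75. ]
scene3 46 tab front face x [10.7 11.8 12.9 13.6]
 bolt bar x [ 8.7 38.2 73.5 74.8]
t 5.80 lock pos [-6.25 -2.56 26.66] width 37.5 tool x yaw 70.38 z [-0.0077  0.0014 -1.    ]
force lock [-17.11  -1.05  14.9 ] mom [0.71 2.42 0.26]
to tgt tool axes [  0.1 -49.7   0.4]
```

View pics/s3z.png

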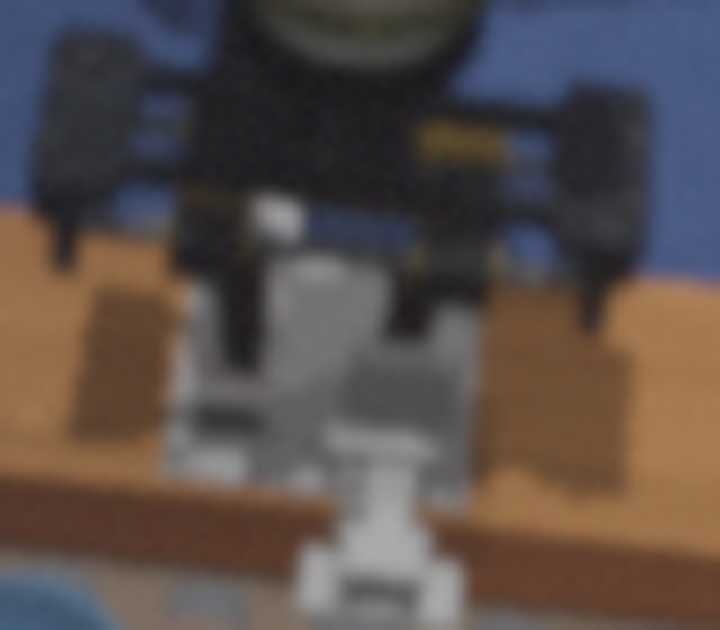

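The tab has moved 39.7 mm and the bolt now reaches into the keeper, so it is home. I'll ease the push slightly and lift straight up to let the catch rise, keeping light pressure on the tab.

Request:
move_arm(
  commands=[
    {"translation":[0,-1,0],"twist":0},
    {"translation":[0,-1,-3],"twist":0},
    {"translation":[0,-1,-6],"twist":0},
    {"translation":[0,-1,-9],"twist":0},
    {"translation":[0,-1,-12],"twist":0},
  ],
)

```text
time_s: 6.3
ee_pos: [548.0, 96.0, 107.1]
tool_rot: [0.817, 0.576, -0.003, -0.002]
force: [-5.3, 2.2, -5.4]
grip_width: 37.7
```

```bash
python3 -c "
from plant import r
from h import *
status(r)"
```

```text
t 6.30 lock pos [-6.28 -2.78 37.06] width 37.7 tool x yaw 70.35 z [-7.1e-03  7.0e-04 -1.0e+00]
force lock [-5.76  0.29 -5.45] mom [0.21 1.04 0.15]
to tgt tool axes [  0.3 -49.7   0.3]
```

Request:
move_arm(
  commands=[
    {"translation":[0,-2,-3],"twist":0},
    {"translation":[0,-6,-4],"twist":0},
    {"translation":[0,-10,-10],"twist":0},
    {"translation":[0,-12,-35],"twist":0},
    {"translation":[0,-20,-70],"twist":0},
  ],
)

```text
time_s: 6.8
ee_pos: [531.2, 102.0, 178.7]
tool_rot: [0.818, 0.576, -0.001, -0.001]
force: [-0.0, -0.3, 0.0]
grip_width: 37.8
```

Request:
move_arm(
  commands=[
    {"translation":[10,-30,-30],"twist":0},
    {"translation":[30,-70,-50],"twist":0},
    {"translation":[55,-110,-60],"twist":0},
    {"translation":[80,-140,-60],"twist":0},
    {"translation":[100,-150,-60],"twist":0},
  ],
)

```text
time_s: 7.3
ee_pos: [422.0, 248.6, 240.1]
tool_rot: [0.817, 0.576, 0.001, 0.0]
force: [0.9, 0.0, -0.4]
grip_width: 37.7
```

```bash
python3 -c "
from plant import r
from h import *
status(r)
ya=np.deg2rad(-19.7);ex=np.array([np.cos(ya),np.sin(ya),0]);ey=np.array([-ex[1],ex[0],0]);o=np.array([554.9,96.5,70])
for n in('scene','top'): np.savez(n+'4.npz',**r.snapshot(n))
for n in('scene0','scene4','top0','top4'):
    q=(cloud(ld(n))-o).reshape(-1,3);L=np.stack([q@ex,q@ey,q[:,2]],-1)
    m=(abs(L[:,1]-25)<14)&(L[:,2]>28)&(L[:,2]<60)&(L[:,0]>-45)&(L[:,0]<30)
    print(n,m.sum(),'tab x',np.round(np.percentile(L[m,0],[10,50,90]),1))
    m=(abs(L[:,1]+30)<10)&(L[:,0]>-70)&(L[:,0]<8)
    print('  catch z',m.sum(),np.round(np.percentile(L[m,2],[10,50,90]),1))
zoom(ld('scene4'),220,150,370,260,5,'s4z.png');zoom(ld('top4'),140,150,300,250,5,'t4z.png')
"
```

```text
t 7.30 lock pos [-176.39   98.43  170.08] width 37.7 tool x yaw 70.4 z [ 1.9e-03  9.0e-04 -1.0e+00]
force lock [ 0.8   0.3  -0.37] mom [-0.   -0.01 -0.  ]
to tgt tool axes [-101.1  120.2    0. ]
scene0 78 tab x [-32.2 -28.5 -25.8]
  catch z 141 [33.  35.1 37.1]
scene4 80 tab x [ 6.3 11.3 13.6]
  catch z 140 [32.1 35.3 36.8]
top0 43 tab x [-32.6 -29.2 -24.2]
  catch z 183 [29.7 33.4 37.3]
top4 44 tab x [ 6.6 10.5 15.9]
  catch z 183 [29.8 33.5 36.7]
```

View pics/s4z.png

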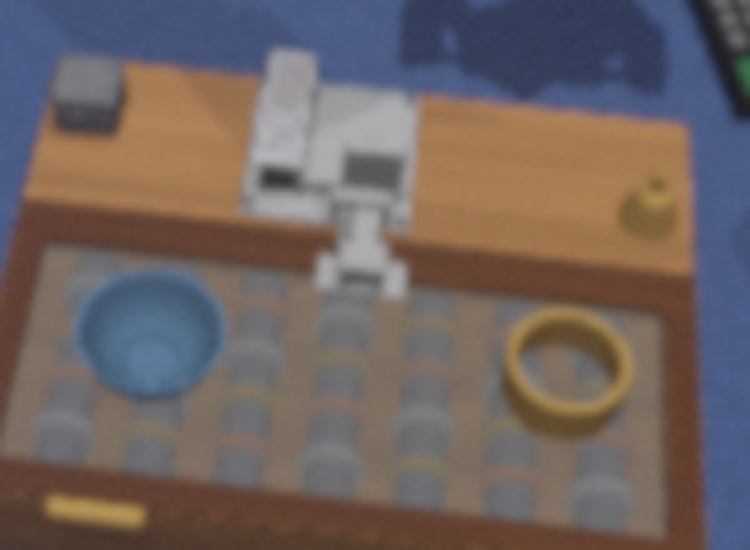

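View pics/t4z.png

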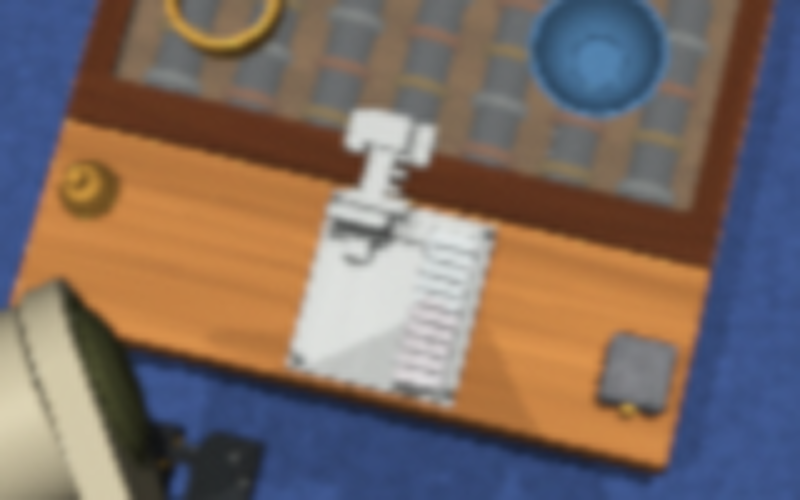

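Both views show the catch back at its original height and the tab about 39.7 mm forward in the keeper, with the bystanders unmoved. I'll let the arm settle, then hand in.

Request:
move_arm(
  commands=[
    {"translation":[0,0,0],"twist":0},
    {"translation":[0,0,0],"twist":0},
    {"translation":[0,0,0],"twist":0},
    {"translation":[0,0,0],"twist":0},
    {"translation":[0,0,0],"twist":0},
  ],
)

```text
time_s: 7.9
ee_pos: [424.4, 246.4, 238.7]
tool_rot: [0.818, 0.575, -0.0, -0.0]
force: [-0.1, -0.2, 0.3]
grip_width: 37.1
```

```bash
python3 -c "
from plant import r
from h import *
status(r)
print(r.sign_off())"
```

```text
t 7.90 lock pos [-173.36   97.13  168.72] width 37.1 tool x yaw 70.25 z [-1.e-04 -0.e+00 -1.e+00]
force lock [-0.04 -0.26  0.29] mom [-0.02 -0.03  0.04]
to tgt tool axes [-99.5 117.4   0. ]
the job is handed in; nothing more can be done
None
```

The case is locked and I handed the job in at 7.9 s; the sign-off gives no verdict. One finger held the catch about 7 mm down while the other pushed the bolt by its tab to the stop. I then lifted straight up with light pressure still on the tab, so the catch sprang up, and moved the hand clear.

**Last checks**
- **Bolt:** the tab moved 39.8 mm in the scene camera and 39.7 mm in the top camera, against a nominal 40 mm, and the bolt shows inside the keeper.
- **Catch:** its height is within 0.2 mm of the starting reading in both views, so it is fully up.
- **Bystanders:** the bell, ring box, bowl and bangle look unmoved in the pictures. I did not look at the mug, calculator or bottle again, but the hand never came near them at low height.
- **Forces:** the highest reading was about 23 N at the wrist, when the bolt met its stop. It was near zero at hand-in.

**One disagreement:** the bolt stopped with the hand about 2 mm short of where I expected. The measured tab travel confirmed it was home, so the finger is probably deeper than I assumed.

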